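Clear the worn roller and hold the shaker's belt tensioner back

ROBOT

A 6-joint arm with a two-finger parallel gripper is mounted at the origin on the work surface. World frame = base frame: x ahead of the robot, y to its left, z up, the work surface at z = 0. Lengths are in mm, angles in rad, forces in N, time in s.
With the tool pointing down it reaches from about 300 to 775 mm from the base axis. Payload 14.6 kg.
Tool frame: the origin (TCP) lies on the centre line of the jaws, within the pads' length; the fingertips stand 19 mm ahead of it and the grasp point (between the pads) is the TCP (bot.tip_reach is the distance from the TCP to the fingertips, in mm); z points along the fingers, y is the line along which they close (so a half turn about z gives the same grasp; the last joint's range is limited). The gripper opens to 85 mm and grips with 20 to 120 N. Pads are 22 mm wide; open, the fingers measure 114 mm over their backs; the gripper's body (76 mm by 85 mm) begins 54 mm behind the grasp point. The pads swing forward as they close: fully open they stand 13 mm farther back than shut.
Start: joints at [-0.067, 0.3, 1.521, -0, 1.321, -0.067], TCP at [549.991, -0.002, 250.281] pointing down, gripper open.
Joint ranges: [-3.03, 3.03], [-0.79, 2.21], [0.23, 2.52], [-1.04, 4.18], [0, 3.07], [-2.55, 2.55]. Speed limits (rad/s): [2.22, 2.22, 2.57, 3.14, 3.14, 3.14].

INTERFACE

Orientations are given as a unit quaternion [w, x, y, z].
In Python, from rig import bot gives the robot as it stands. Calls block until the motion is done:
- bot.move_to(position, orientation): joint-space move of the TCP to a pose.
- bot.servo_line(position, attitude=None, speed=150, until_force=None): straight line of the TCP; attitude=None keeps the orientation; speed is the mean speed in mm/s. With until_force (N) it stops when the force on the tool has changed by that much, and returns True; else False.
- bot.move_joints(angles): joint-space move.
- bot.move_gripper(opening, grip_force=None): finger opening in mm; grip_force is the grip in N (None keeps the last); returns when the fingers have stopped.
- bot.dwell(seconds).
- bot.ik(position, orientation): joint angles nearest the present ones, or None.
- bot.read_state(): the state.
- bot.read_camera(name): name is "scene" or "side" or "wrist"; returns a dict with "image" (420x560x3 uint8, blue, green, red), "depth" (420x560 float32, mm along the optical axis (not along the pixel's ray), 0 where there is no reading), "fovy" (degrees; the focal length in pixels is half the picture's height over the tangent of half this angle, whatever the lens; pixels are square), "cx", "cy" (the principal point, pixels), "eye" and "attitude" of the camera in the world; the wrist camera has in their place "mount" (4x4, takes a point from camera to tool coordinates, whose origin is the TCP and whose axes are the flange's). Camera axes: x right, y down, z forward; pixel columns grow to the right and rows downward; lengths in mm; the calibration is good to about 2 mm. A picture is of the moment at which its call begins: read the wrist's pose just before it.
A pose or a line that the arm cannot do raises bot.MotionError and nothing moves.
- bot.finish_job(): hands the job in; it is judged then, once.
The state is a dict: "clock": time; "joint_positions": joint angles; "qvel": joint speeds; "effort": joint torques, N m; "ee_pos": TCP position; "tool_rot": TCP orientation; "ft_force": force on the tool from outside, world axes, zero at the start; "moment": the same for the moment, N m; "grip_width": finger opening in mm; "grip_force": force on a finger pad.
Only numpy, scipy, OpenCV 4.12 (cv2) and the standard library are available. Lean on these libraries where they do the work, as an engineer would, in place of code of your own. Each camera call takes 0.05 s, during which the arm holds its last target. There are 200 camera calls.

TASK

The sieve shaker's drive plate is open for a belt change. Take the worn roller off its stub behind the tensioner arm and drop it in the see-through tray with the old bearing; then push the sprung tensioner arm past its ratchet click and on, right back to near its stop, and keep it pressed there: where the pawl alone would catch it, the new belt would not go on, so finish while still holding the arm back with the gripper. Leave the tray and everything else where it is.

Things in the scene. Friction and masses are not known exactly. Their poses are not given: they have to be found in the camera images.
- drive: grey drive plate of the shaker, 250 (its x) x 300 (its y) x 12 mm thick, fixed flat on the bench, left or right; origin: centre of its underside. At yaw 0 its x points away from the robot, its y to the robot's left; turned up to 0.4 rad. Two pulleys, up to 52 mm above the bench, at its (90, 118) mm, radius 22, and (-85, 112) mm, radius 27.
- pivot (a point): the tensioner arm's vertical pivot axis, point 28 mm above the bench, at (0, -80) mm in the drive plate's frame. The arm is a dark steel bar 18 mm wide, 30 to 42 mm above the bench.
- block_top (a point): centre of the top of the white plastic idler block on the arm's free end, 130 mm from the pivot axis, 70 mm above the bench. Block: 28 mm (across the arm, along the push) x 30 mm (along the arm) x 40 mm high (30 to 70 mm above the bench), fixed to the arm. Push it on its face towards the plate's -x side. Site axes: y along the arm away from the pivot, x the push direction, z up.
- tensioner (a joint): arm angle, rad: 0 = at rest, arm along the plate's +y; grows as its end is pushed to the plate's +x (clockwise from above). Hard stop at 0.90. A spring opposes: 4 N at the block at 0, 8.5 N at 0.85; the click, from 0.25 to 0.50, adds 2 to 4 N. If let go past it, the arm falls back onto the pawl at 0.51. Right back, clear of the pawl: beyond 0.65. The worn roller blocks it at about 0.2.
- pawl (a joint): brass pawl slider in its guide beside the hub (plate x -115 to -45 mm, y -80 mm, up to 54 mm above the bench). Value in m: 0 = at rest, out towards the hub; about 0.004 as the tooth of the hub rides over it (arm near 0.4), back at 0 once the arm is past. It needs no touching.
- worn_roller: worn roller, black plastic tube, 40 mm outside diameter, 15 mm bore, 40 mm high, about 70 g, upright over a stub (8 mm diameter, 14 mm high) at (43.5, 10) mm in the plate's frame, behind the arm, so from 12 to 52 mm above the bench; lift it more than 14 mm to clear the stub. Origin: centre of its underside, z along its axis.
- worn_roller_mid (a point): middle of the worn roller, on its axis, 20 mm above its underside.
- tray: pale see-through plastic tray, loose, empty but for the old bearing, 240 (its x) x 170 (its y) x 60 mm high, walls 4 mm; origin: centre of its underside. It stands beside the drive plate, left or right of it.
- old_bearing: old steel bearing ring, 30 mm diameter, 10 mm high, already lying in the tray towards one corner (in the tray's frame about (70, 45) mm). It may be bumped.
- spare_roller: spare roller, black plastic, same make and size as the worn one (40 mm diameter, 40 mm high, 15 mm bore) but standing loose on the corner of the drive plate beside the arm's pivot, on no stub; origin: centre of its underside. Leave it alone.
- wrench: steel wrench 150 mm long lying on the bench just beyond the tray; origin: middle of its underside. Leave it alone.
- brush: brush 170 mm long lying on the bench on the robot's side of the tray; origin: middle of its underside. Leave it alone.
- bottle: blue water bottle, 68 mm diameter, 200 mm high, standing at the back of the bench; origin: centre of its underside. Leave it alone.
Mind the look-alikes: they are no part of the job. What is shaped like the worn_roller but purple or turquoise is not meant.

How it is judged (in metres and radians):
On the way, in this order (a step that is already met when the one before it is completed fails the run):
1. the worn roller lies in the tray, let go (x of worn_roller_mid in the frame of tray between -0.115 and 0.115 m and y of worn_roller_mid in the frame of tray between -0.08 and 0.08 m and z of worn_roller_mid in the frame of tray below 0.06 m and contact force between the fingers and worn_roller below 0.1 N and value of joint tensioner below 0.25 rad and linear speed of worn_roller below 0.05 m/s), for 0.2 s.
2. the tensioner arm is pushed past its click and right back by the robot (value of joint tensioner above 0.65 rad and contact force between any of the fingers, the arm and tensioner above 2 N), for 0.2 s.
At the end, for the whole second after the job is handed in: The robot still presses the tensioner arm (more than 2 N) and keeps it still, right back, past its click and clear of the pawl (beyond 0.65 rad); the worn roller lies in the tray, let go and at rest; the tray stands within 40 mm of where it was (all of step 2 and x of worn_roller_mid in the frame of tray between -0.115 and 0.115 m and y of worn_roller_mid in the frame of tray between -0.08 and 0.08 m and z of worn_roller_mid in the frame of tray below 0.06 m and contact force between the fingers and worn_roller below 0.1 N and velocity of joint tensioner between -0.1 and 0.1 rad/s and linear speed of worn_roller below 0.05 m/s and distance of tray from where it was at the start of the episode below 0.04 m); the arm keeps its last pose, push and grip.
It fails at once if a bystander is shifted by more than 40 mm (distance of any of spare_roller, wrench, brush, bottle from where it was at the start of the episode above 0.04 m).
It fails at once if the tray is tipped (angle between tray's own z axis and vertical above 0.35 rad).
It also fails if it takes over 54 s, if anything falls off the work surface, if the arm or the gripper's body presses on something with over 40 N, if the wrist force passes 120 N, or if a joint passes its speed limit or range.

## Working session

There is one attempt and no reset: what is moved stays moved. The work goes in short steps, each a Python script; the robot and the scene stay as the last script left them, time stands still between calls to the robot, and variables do not carry over. Pictures are saved under pics/ and viewed, at most 10 in all, crops included, and the job is handed in when it is done.

```bash
mkdir -p pics; ls
cat > h.py <<'E'
import numpy as np, cv2
from rig import bot
from scipy.spatial.transform import Rotation as R
def rot(q): return R.from_quat(np.r_[q[1:],q[0]])
def cloud(c):
    h,w=c["depth"].shape; f=h/2/np.tan(np.radians(c["fovy"])/2)
    v,u=np.mgrid[:h,:w]; d=c["depth"]
    P=np.dstack([(u-c["cx"])/f*d,(v-c["cy"])/f*d,d])
    a=np.array(c["attitude"]); M=rot(a).as_matrix() if a.size==4 else a.reshape(3,3)
    W=P@M.T+np.array(c["eye"]); W[d==0]=np.nan
    return W
E
python3 - <<'E'
from h import *
for n in("scene","side"):
    c=bot.read_camera(n); cv2.imwrite(f"pics/{n}0.png",c["image"]); np.savez(f"{n}0.npz",**c,W=cloud(c)); print(n,c["eye"],c["attitude"],c["fovy"])
E
```

```text
pics
scene [1102.04489393  378.92996268  715.62892277] [-0.17645962  0.41492332  0.81891539 -0.35507494] 49.091609151503576
side [ 434.4435683  -860.59652882  582.4200532 ] [-0.4929081   0.86738019 -0.05592332  0.03957009] 47.230438726527666
```

View pics/scene0.png

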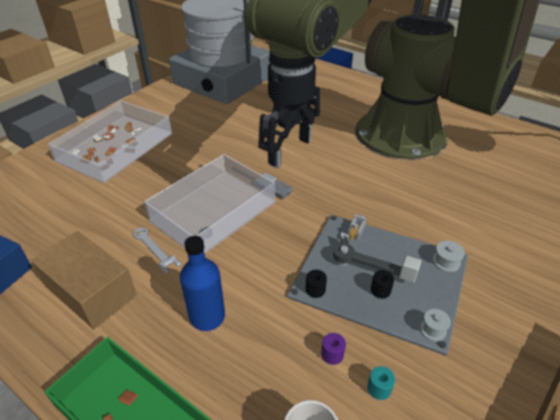

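View pics/side0.png

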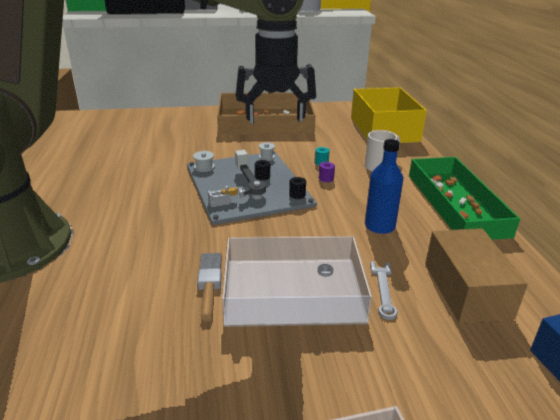

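The scene view shows the plate on the robot's left (y>0), with the white block at (411,268), worn roller at (382,285), spare roller at (316,284) and pulleys at (449,252) and (435,322). The tray is at (212,200). In the side view, the old bearing is at (325,270) in the tray, the brush at (208,285) and the wrench at (384,292).

Run:
```python
from h import *
S=np.load("scene0.npz");D=np.load("side0.npz")
def near(Z,u,v,r,zl,zh):
    W=Z["W"][v-r:v+r+1,u-r:u+r+1].reshape(-1,3); W=W[(W[:,2]>zl)&(W[:,2]<zh)]
    return len(W),(W.min(0)+W.max(0))/2 if len(W) else None,np.median(W,0) if len(W) else None,np.ptp(W,0) if len(W) else None
np.set_printoptions(precision=1,suppress=True)
for nm,Z,u,v,r,a,b in [("block",S,411,265,14,64,76),("worn",S,382,282,14,48,57),("spare",S,316,280,14,48,57),("pulA",S,449,248,18,46,58),("pulB",S,435,320,18,46,58),
 ("block",D,241,157,10,64,76),("worn",D,262,168,12,48,57),("spare",D,297,184,12,48,57),("pulA",D,203,158,14,46,58),("pulB",D,267,150,12,46,58),("bearing",D,325,270,10,2,20)]:
    print(nm,near(Z,u,v,r,a,b))
# plate rectangle
for Z in(S,D):
    W=Z["W"];m=(W[...,2]>8)&(W[...,2]<16)&(W[...,1]>0)&(W[...,1]<450)&(W[...,0]>350)&(W[...,0]<800)
    im=m.astype(np.uint8);n,l,st,_=cv2.connectedComponentsWithStats(im);k=1+st[1:,4].argmax()
    p=W[l==k][:,:2].astype(np.float32);print("plate",cv2.minAreaRect(p))
    m=(W[...,2]>54)&(W[...,2]<66)&(W[...,1]<60)&(W[...,1]>-330)&(W[...,0]<720)&(W[...,0]>250)
    im=cv2.dilate(m.astype(np.uint8),np.ones((5,5)));n,l,st,_=cv2.connectedComponentsWithStats(im)
    for k in range(1,n):
        q=W[(l==k)&m][:,:2].astype(np.float32)
        if len(q)>60: print("tray?",len(q),cv2.minAreaRect(q))
```

```text
block (204, array([496.5, 243.3,  68.6]), array([498.7, 243.4,  69.8]), array([32. , 32. ,  8.7]))
worn (274, array([546.9, 212.6,  51.9]), array([547.3, 213. ,  51.7]), array([40. , 39.8,  7.6]))
spare (263, array([618.5, 111.2,  51.7]), array([619.1, 112.1,  51.7]), array([40.9, 39.4,  6.9]))
pulA (274, array([400.5, 286.5,  49.9]), array([402.7, 286.6,  46.9]), array([54.1, 52.3,  7.9]))
pulB (259, array([571.4, 327.6,  49.6]), array([571.5, 327.6,  47. ]), array([43.2, 41.7,  7.2]))
block (73, array([494.4, 240.4,  68.2]), array([494.1, 235.5,  69.4]), array([29.3, 32.7,  8.1]))
worn (100, array([543.4, 212. ,  51. ]), array([543.7, 209.9,  51.6]), array([37.6, 42. ,  6. ]))
spare (121, array([616.4, 108.4,  51.4]), array([616.6, 108.6,  51.8]), array([39.1, 41.8,  6.6]))
pulA (81, array([398.7, 282.5,  49.5]), array([398.9, 281.6,  46.8]), array([51.4, 51.5,  7.1]))
pulB (90, array([558.6, 278.5,  50.1]), array([560.4, 312.9,  49.8]), array([ 61.9, 131. ,   8. ]))
bearing (435, array([ 626.3, -162.3,    9.4]), array([ 623.8, -168.8,    5.4]), array([50.6, 62.7, 14.8]))
plate ((506.41607666015625, 193.93739318847656), (254.22991943359375, 299.9962158203125), 11.933533668518066)
tray? 890 ((555.877197265625, -208.31912231445312), (175.12557983398438, 242.13803100585938), 83.73774719238281)
plate ((504.80084228515625, 192.02264404296875), (250.55184936523438, 305.6894836425781), 12.078746795654297)
tray? 1416 ((555.9534301757812, -208.29293823242188), (174.54559326171875, 240.30767822265625), 84.40046691894531)
```

Both cameras and the given geometry agree to about 2 mm: plate origin (505.6, 193) with yaw 0.21, tray centre (556, -208) with yaw -0.10. Next I'll grasp the roller.

```bash
cat >> h.py <<'E'
O=np.array([505.6,193.]); YAW=0.209
def pl(x,y,z): # plate frame -> world
    c,s=np.cos(YAW),np.sin(YAW); return [O[0]+c*x-s*y,O[1]+s*x+c*y,z]
def down(yaw): # tool x at yaw, tool z down, as [w,x,y,z]
    c,s=np.cos(yaw),np.sin(yaw)
    q=R.from_matrix(np.array([[c,s,0],[s,-c,0],[0,0,-1]])).as_quat(); return [q[3],*q[:3]]
def say(t):
    s=bot.read_state(); print(t,round(s["clock"],2),np.round(s["ee_pos"],1),np.round(s["ft_force"],1),round(s["grip_width"],1),round(s["grip_force"],1))
def arc(th,gap=0):
    # closed-finger TCP at the block's push face for arm angle th
    d=14+11+gap; return pl(130*np.sin(th)-d*np.cos(th), -80+130*np.cos(th)+d*np.sin(th), 65)
E
python3 - <<'E'
from h import *
s=bot.read_state(); print(rot(s["tool_rot"]).as_matrix().round(2).tolist())
for th in (0,.4,.82):
  for k in (0,np.pi): print(th,k,np.round(bot.ik(arc(th),down(YAW-th+k)),2))
q=down(YAW)
print(bot.ik([545.5,212,40],q))
bot.move_gripper(62)
bot.move_to([545.5,212,130],q); bot.servo_line([545.5,212,41],speed=100); say("at")
bot.move_gripper(30,grip_force=30); say("grip")
bot.servo_line([545.5,212,150],speed=120); say("up")
c=bot.read_camera("scene"); cv2.imwrite("pics/s1.png",c["image"])
E
```

```text
[[0.0, 1.0, -0.0], [1.0, -0.0, 0.0], [0.0, -0.0, -1.0]]
0 0 [ 0.4   0.48  1.75 -0.    0.91  1.76]
0 3.141592653589793 [ 0.4   0.48  1.75 -0.    0.91 -1.38]
0.4 0 [ 0.38  0.57  1.6  -0.    0.97  2.14]
0.4 3.141592653589793 [ 0.38  0.57  1.6  -0.    0.97 -1.  ]
0.82 0 [ 0.33  0.66  1.46 -0.    1.03  2.51]
0.82 3.141592653589793 [ 0.33  0.66  1.46 -0.    1.03 -0.63]
[ 3.08091593e-01  6.26445782e-01  1.58136714e+00 -4.44089210e-16
  9.33779734e-01  1.66988792e+00]
at 3.04 [545.9 212.1  41.7] [ 0.3 -0.4  0.8] 62.1 0.0
grip 3.38 [545.9 212.1  41.8] [-1.2 -1.1  6. ] 38.8 30.6
up 4.43 [545.1 211.9 149.1] [-0.4  0.3 -0.3] 38.5 30.2
```

View pics/s1.png

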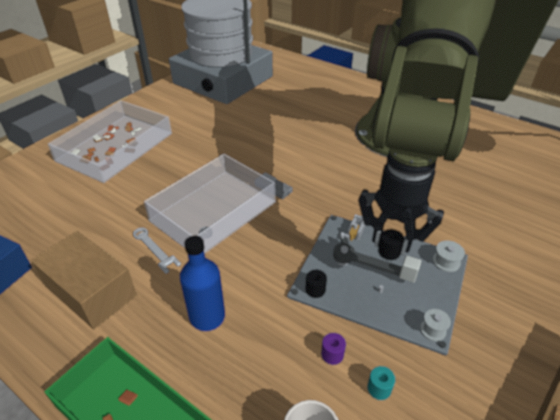

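The stub at (380,289) is bare and the roller is in the jaws at (390,245). Next I'll place it in the tray.

Run:
```python
from h import *
q=down(1.47); p=[520,-215]
bot.move_to(p+[160],q); bot.servo_line(p+[70],speed=150)
print(bot.servo_line(p+[34],speed=40,until_force=4)); say("low")
bot.move_gripper(62); bot.servo_line(p+[160],speed=150); bot.dwell(.3); say("rel")
c=bot.read_camera("side"); cv2.imwrite("pics/s2.png",c["image"])
W=cloud(c);m=(W[...,2]>30)&(W[...,2]<54)&(np.hypot(W[...,0]-520,W[...,1]+215)<40)&(c["image"].max(2)<70)
print(m.sum(),(W[m].min(0)+W[m].max(0))/2,np.ptp(W[m],0))
```

```text
True
low 7.88 [ 519.7 -214.9   33.8] [-1.2  0.8  6.5] 38.4 30.7
rel 9.52 [ 519.9 -215.   159.5] [0.4 0.2 0.2] 62.1 0.0
366 [ 518.35269382 -216.75071928   38.32161836] [36.13609998 40.7232781  16.58972812]
```

View pics/s2.png

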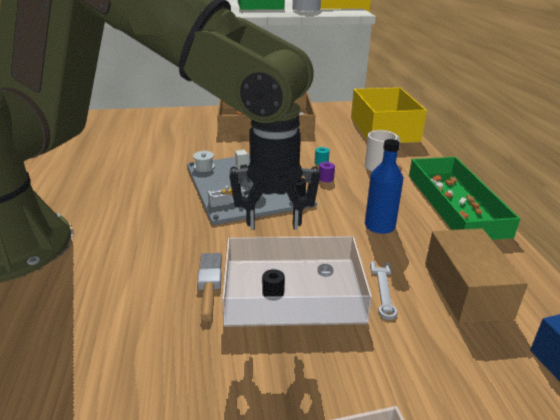

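The roller stands in the tray at (273,283), and the tray hasn't moved. Now the push.

Run:
```python
from h import *
Q=lambda th: down(YAW-th+np.pi)
bot.move_gripper(0)
a=arc(0,18); bot.move_to([a[0],a[1],160],Q(0)); bot.servo_line(a,speed=120); say("pre")
print(bot.servo_line(arc(0,-6),speed=25,until_force=2.5)); say("touch"); print(np.round(arc(0),1))
for th in np.arange(.1,.81,.1):
    bot.servo_line(arc(th),Q(th),speed=60); say(f"{th:.1f}")
bot.dwell(.3); say("hold")
c=bot.read_camera("scene"); cv2.imwrite("pics/s3.png",cv2.resize(c["image"][180:380,240:520],None,fx=2.5,fy=2.5))
W=cloud(c);m=(W[...,2]>64)&(W[...,2]<74)&(c["image"].min(2)>150)&(np.hypot(W[...,0]-O[0],W[...,1]-O[1])<200)
if m.sum():
    w=np.median(W[m],0);pv=pl(0,-80,0);d=w[:2]-pv[:2];print(m.sum(),w,"theta",np.pi/2+YAW-np.arctan2(d[1],d[0]),np.hypot(*d))
```

```text
pre 12.78 [453.6 233.1  65.6] [-1.2  0.2  0.7] 0.1 0.0
True
touch 13.53 [472.5 237.1  64.7] [-4.2 -1.3  3.4] 0.2 2.0
[470.8 236.7  65. ]
0.1 13.88 [482.7 241.1  64.6] [-4.5 -0.7  0.7] 0.2 2.1
0.2 14.24 [495.4 244.4  64.7] [-4.   0.3 -1.5] -0.3 2.4
0.3 14.61 [508.5 246.5  64.7] [-4.6  1.5 -2.4] 0.0 2.7
0.4 14.97 [521.8 247.3  64.8] [-4.   4.6 -1.4] -0.3 2.7
0.5 15.34 [535.1 246.6  64.8] [-3.6  2.7 -2.9] 0.4 2.0
0.6 15.71 [548.  244.7  64.8] [-6.3  6.1 -1.2] -0.2 3.6
0.7 16.07 [560.8 241.6  64.9] [-7.   5.1 -1. ] -0.0 3.9
0.8 16.44 [573.2 237.   64.8] [-6.6  5.9 -1.9] 0.5 4.2
hold 16.74 [573.  237.2  64.9] [-5.6  5.6 -2.5] 0.3 4.2
73 [601.35731172 234.23798287  69.04878992] theta 0.7940655958670982 143.3375957615099
```

View pics/s3.png

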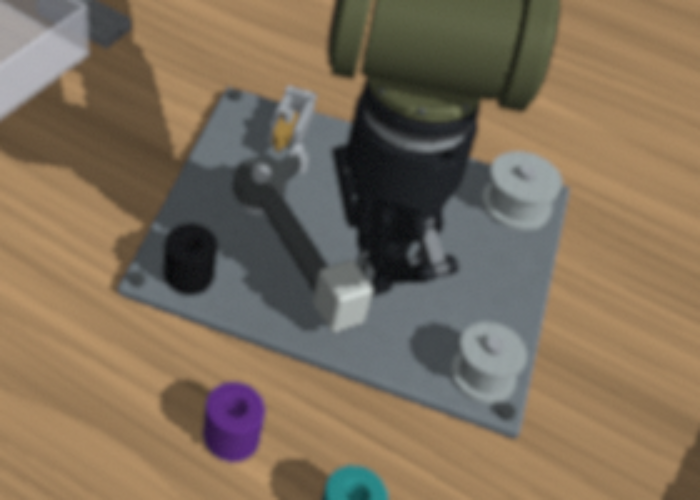

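The fingers press the block's push face (crop 345,295). The arm is at about 0.79 rad and the push is about 8 N, which matches the spring at that angle.

```bash
python3 -c "
from h import *
say('end'); print(bot.finish_job())"
```

```text
end 16.79 [573.  237.2  64.9] [-4.7  5.2 -0.7] 0.2 4.2
the job is handed in; nothing more can be done
None
```

I handed the job in at 16.8 s: the worn roller is in the tray with the old bearing, and the closed gripper is holding the tensioner arm back at about 0.79 rad with about 7–8 N; the verdict was not shown.

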